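# Set the flywheel to its mark and swing the keeper over it

## Robot

A 7-joint arm with a two-finger parallel gripper is mounted at the origin on the work surface. World frame = base frame: x ahead of the robot, y to its left, z up, the work surface at z = 0. Lengths are in m, angles in rad, forces in N, time in s.
With the tool pointing down it reaches from about 0.425 to 1.025 m from the base axis. Payload 9.4 kg.
Tool frame: the origin (TCP) lies midway between the tips of the shut fingers; the grasp point (between the pads) lies 19 mm behind it (manip.grasp_offset is the distance from the TCP to the grasp point, in m); z points along the fingers, y is the line along which they close (so a half turn about z gives the same grasp; the last joint's range is limited). The gripper opens to 85 mm and grips with 20 to 120 N. Pads are 22 mm wide; open, the fingers measure 114 mm over their backs; the gripper's body (76 mm by 85 mm) begins 54 mm behind the grasp point. The pads swing forward as they close: fully open they stand 13 mm farther back than shut.
Start: joints at [-0.077, 0.599, -0.003, 1.599, 0.002, 0.943, -0.08], TCP at [0.725, -0, 0.231] pointing down, gripper open.
Joint ranges: [-2.57, 2.57], [-0.35, 1.97], [-1.29, 1.29], [0.11, 2.56], [-1.05, 4.19], [0.11, 1.86], [-2.63, 2.63]. Speed limits (rad/s): [2.22, 2.22, 3.01, 3.01, 3.14, 3.14, 3.14].

## Interface

Orientations are given as a unit quaternion [x, y, z, w].
In Python, from cell import manip, cams, hand_in, finder gives the robot as it stands.
- The arm moves only by the tool send_rows, never from a script. Its argument "motion" is a list of rows, each a list of 6 numbers: the shift along the tool's x, y, z in cm, then the turn, a rotation vector about the tool's x, y, z in rad. A call has 1 to 10 rows; each row is the pose to reach, as a shift and turn from the pose commanded when the call began, along the tool's axes at that moment; what a row does not reach only later rows make up. A row lasts 1/10 s, in which the tool goes at most 50 mm and 8.59 degrees, less where a joint would pass 70% of its speed; a pose out of reach is approached as far as the arm can. A call with a gripper value outside its range is refused whole. "fingers" is the finger opening in cm, from 0 to 8.54, set as the call begins (left out, the last holds). The fingers move at their own pace and stop on an object; "grip_force" is the grip in N (left out, the last holds). Time passes only in rows, so rows that repeat a pose let the fingers close. It gives the time, the measured TCP pose, the force, the opening and the grip force at its end, in the units of the state.
- manip.sense(): the state, without advancing time (a new reading comes with each control period).
- cams.capture(name): name is "scene" or "side" or "wrist"; returns (picture, depth): 420x560x3 uint8, blue, green, red; 420x560 float32, m along the optical axis (not along the pixel's ray), 0 where there is no reading.
- cams.camera_params(name): a dict with "fx", "fy", "cx", "cy" (pixels), "position" and "attitude" of the camera in the world. Camera axes: x right, y down, z forward; pixel columns grow to the right and rows downward; lengths in m; the calibration is good to about 2 mm. A picture is of the moment at which its call begins: read the wrist's pose just before it. camera_params takes no time and is no camera call; for the wrist camera it gives the pose at the moment of the call.
- hand_in(): hands the job in; it is judged then, once.
Trained networks look in the newest picture that a camera, given by its name, has taken for a name from the list of things; names that differ only in an ending like _2 or _b are one class to them, and where a whole thing is asked for, a point or a joint stands for the part that bears it (a point fixed in the world has none). Each returns a list of dicts, best first, with "score" (0 to 1); they miss things now and then, are a little off and sometimes report something else, mostly with a low value. They report only what shows in the picture. A call takes as long as a camera call.
- finder.masks_of(camera, label): "pixels" (420x560 bool, what is visible of it) and "bbox" ([left, top, right, bottom] in pixels, round what is visible of it).
- finder.pinpoint(camera, label): "at" ([column, row] in pixels: a listed point, or the origin of a listed thing).
The state is a dict: "t": time; "joint_positions": joint angles; "dq": joint speeds; "joint_efforts": joint torques, N m; "tcp_pos": TCP position; "tcp_rot": TCP orientation; "contact_force": force on the tool from outside, world axes, zero at the start; "moment": the same for the moment, N m; "finger_gap": finger opening in m; "grasp_force": force on a finger pad.
Only numpy, scipy, OpenCV 4.12 (cv2) and the standard library are available. Lean on these libraries where they do the work, as an engineer would, in place of code of your own. Each camera call takes 0.05 s, during which the arm holds its last target. There are 200 camera calls.

## Task

Turn the engine's flywheel by pushing on a spoke from one side with one fingertip until its tongue points at the tip of the fixed pointer and it rests there; only then push the keeper arm round over the flywheel's rim until it is fully in, against its stop. Push gently, never take hold of or straddle a spoke, the rim or the arm between the fingers, and leave the loose parts and tools where they lie. Finish with the tongue still on the pointer.

Things in the scene. Friction and masses are not known exactly. Their poses are not given: they have to be found in the camera images.
- engine: fixed black engine bottom end on a grey fixture plate 340 x 380 x 20 mm. Origin: centre of the plate's underside, on the flywheel's upright axis; +x points along the finned cylinder barrel (110 mm high, ending 310 mm from the axis). Round crankcase under the flywheel: top 46 mm above the bench. The pointer stands at a bearing of 75 degrees counter-clockwise from +x, the keeper's post at -80
- axis (a point): on the flywheel's upright axis, 70 mm above the bench. Steel flywheel lying flat: rim radius 115 mm outside, 100 inside; hub radius 27, to 94 mm high; three spokes 14 mm wide, 120 degrees apart, open gaps between. Rim and spokes are 62 to 78 mm above the bench. Turns either way past a full turn against a friction of 0.2 N m (3 N at mid-spoke) and stays where left
- tongue_tip (a point): outer end of the tongue: a 14 mm wide, 16 mm high bar that continues one spoke straight outwards past the rim; its end is 137 mm from the axis, 70 mm above the bench. It is the only thing standing out from the rim
- pointer_tip (a point): tip of the fixed steel cone that points at the flywheel's axis from a post outside the rim; 143 mm from the axis, 70 mm above the bench. With the tongue right on it, the tongue's end is 6 mm from this tip
- spoke0 (a point): middle of the spoke that carries the tongue, 65 mm from the axis, half-way up; x of this frame points outwards along the spoke, z up
- spoke1 (a point): the same point on the next spoke, 120 degrees counter-clockwise from above
- spoke2 (a point): the same point on the third spoke, 240 degrees counter-clockwise
- flywheel (a joint): angle of the flywheel, rad, growing counter-clockwise from above; 0 (or a full turn, 6.283) when the tongue is right on the pointer
- keeper (a joint): angle of the keeper arm, rad: 0 swung fully away from the flywheel, 1.396 fully in over the rim against its stop, growing clockwise from above; it has light friction of 0.07 N m (about 1 N) and stays where it is left
- keeper_pivot (a point): the keeper's upright pivot axis on top of a post outside the rim, 165 mm from the flywheel's axis, 96 mm above the bench (half-way up the arm); the pivot's cap reaches 113 mm
- keeper_mid (a point): point on the dark steel keeper arm 60 mm from its pivot, half-way up; the arm is 12 mm wide, 86 to 106 mm above the bench, 8 mm clear over the rim; x of this frame points outwards along the arm, z up. The arm points along the rim when away, at the flywheel's axis when fully in
- keeper_tip (a point): free end of the keeper arm, 85 mm from the pivot, half-way up
- nut: bystander, loose, to be left alone: large steel nut (ring) 36 mm across, 16 mm high, lying on a corner of the fixture plate; origin at the middle of its underside
- socket: bystander, loose, to be left alone: steel wrench socket, 28 mm across, 34 mm high, standing on another corner of the fixture plate; origin at the middle of its underside
- oil_filter: bystander, loose, to be left alone: black oil filter can, 70 mm across, 85 mm high, on the bench; origin at the middle of its underside
- piston: bystander, loose, to be left alone: aluminium piston, 60 mm across, 60 mm high, on the bench; origin at the middle of its underside
- wrench: bystander, loose, to be left alone: wrench lying on the bench; origin at the middle of its underside
- screwdriver: bystander, loose, to be left alone: screwdriver lying on the bench; origin at the middle of its underside
- mug: bystander, loose, to be left alone: white mug, 80 mm across, 90 mm high, on the bench; origin at the middle of its underside

How it is judged:
By the outcome, as a careful person would: the job done as asked, in the order asked, and still so for the second after the job is handed in, with the robot touching nothing.
It also fails if it takes over 64 s, if anything falls off the work surface, if the arm or the gripper's body presses on something with over 40 N, if the wrist force passes 120 N, or if a joint passes its speed limit or range.

## Working session

There is one attempt and no reset: what is moved stays moved. The work goes in short steps, Python scripts to look and compute and a tool call to move; the robot and the scene stay as the last step left them, time stands still between calls to the robot, and variables do not carry over. Pictures are saved under pics/ and viewed, at most 10 in all, crops included, and the job is handed in when it is done.

Besides the shell and the picture viewer there is one more tool, called after "Call:" by a JSON object that holds its "method" and its "body". send_rows: Moves the arm, as the interface text tells. Its arguments: {"type":"object","properties":{"motion":{"type":"array","items":{"type":"array","items":{"type":"number"}}},"fingers":{"type":"number"},"grip_force":{"type":"number"}},"required":["motion"]}

```bash
mkdir -p pics; cat > h.py <<'E'
import numpy as np, cv2
from scipy.spatial.transform import Rotation as R
from cell import manip, cams, hand_in, finder
def att(p):
    a=np.array(p["attitude"],float)
    return R.from_quat(a).as_matrix() if a.size==4 else a.reshape(3,3)
def ray(cam,px):
    p=cams.camera_params(cam)
    d=np.array([(px[0]-p["cx"])/p["fx"],(px[1]-p["cy"])/p["fy"],1.])
    return np.array(p["position"]),att(p)@d
def at_z(cam,px,z):
    o,d=ray(cam,px); return o+d*(z-o[2])/d[2]
E
python3 - <<'E'
from h import *
Z=dict(axis=.07,tongue_tip=.07,pointer_tip=.07,spoke0=.07,spoke1=.07,spoke2=.07,keeper_pivot=.096,keeper_mid=.096,keeper_tip=.096,engine=0,nut=.02,socket=.02,oil_filter=0,piston=0,mug=0,wrench=0,screwdriver=0)
ims=[]
for c in ("scene","side"):
    im,_=cams.capture(c); cv2.imwrite(f"pics/{c}0.png",im)
    print(c,np.round(cams.camera_params(c)["position"],3))
    for n,z in Z.items():
        if c=="side" and z==0: continue
        r=finder.pinpoint(c,n)
        if r: print(n,round(r[0]["score"],2),np.round(r[0]["at"]),np.round(at_z(c,r[0]["at"],z),3))
print(manip.sense())
E
```

```text
scene [ 1.323 -0.594  1.38 ]
axis 0.73 [268. 228.] [ 0.538 -0.088  0.07 ]
tongue_tip 0.58 [293. 200.] [0.491 0.042 0.07 ]
pointer_tip 0.78 [316. 221.] [0.602 0.056 0.07 ]
spoke0 0.85 [280. 243.] [ 0.607 -0.09   0.07 ]
spoke1 0.85 [280. 243.] [ 0.607 -0.09   0.07 ]
spoke2 0.85 [280. 243.] [ 0.607 -0.09   0.07 ]
keeper_pivot 0.95 [226. 249.] [ 0.547 -0.25   0.096]
keeper_mid 0.5 [225. 232.] [ 0.491 -0.221  0.096]
keeper_tip 0.71 [224. 223.] [ 0.459 -0.204  0.096]
engine 0.74 [275. 241.] [ 0.554 -0.074 -0.   ]
nut 0.63 [291. 197.] [0.444 0.069 0.02 ]
socket 0.63 [221. 220.] [ 0.391 -0.184  0.02 ]
piston 0.62 [377. 168.] [0.494 0.425 0.   ]
mug 0.83 [183. 320.] [ 0.635 -0.46   0.   ]
wrench 0.81 [161. 272.] [ 0.45  -0.441  0.   ]
screwdriver 0.67 [313. 220.] [0.555 0.084 0.   ]
side [-0.038  0.735  0.678]
axis 0.62 [284. 209.] [ 0.552 -0.09   0.07 ]
tongue_tip 0.81 [279. 236.] [0.484 0.028 0.07 ]
pointer_tip 0.93 [239. 224.] [0.608 0.047 0.07 ]
spoke0 0.95 [304. 203.] [ 0.524 -0.155  0.07 ]
spoke1 0.95 [304. 203.] [ 0.524 -0.155  0.07 ]
spoke2 0.95 [304. 203.] [ 0.524 -0.155  0.07 ]
keep
[... 305 characters left out ...]
-0.00249588,  1.59942423,  0.00179325,
        0.94290448, -0.07976439]), 'dq': array([-3.13946197e-05,  2.98770320e-03, -7.70924368e-04,  1.32734688e-03,
        4.85742698e-04, -6.25957913e-04,  1.08468116e-03]), 'joint_efforts': array([-6.88890177e-04, -7.76201248e+01,  1.56404100e+00, -2.58372259e+01,
        1.24956513e-02,  2.14377498e-03,  4.02065086e-05]), 'tcp_pos': array([7.24983222e-01, 7.18456622e-06, 2.31258722e-01]), 'tcp_rot': array([ 7.07081121e-01,  7.07132440e-01, -3.08368080e-05,  2.18163349e-06]), 'contact_force': array([-1.41670207, -0.38160309, -0.09642431]), 'moment': array([ 0.05104126, -0.00615417, -0.01261934]), 'grasp_force': 0.0, 'finger_gap': 0.08572374316540574}
```

```bash
python3 - <<'E'
import cv2,numpy as np
a=cv2.imread("pics/scene0.png")[150:320,150:390];b=cv2.imread("pics/side0.png")[120:300,180:400]
a=cv2.resize(a,(720,510),interpolation=3);b=cv2.resize(b,(720,590),interpolation=3)
cv2.imwrite("pics/a.png",a);cv2.imwrite("pics/b.png",b)
E
```

```text
(no output)
```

View pics/a.png

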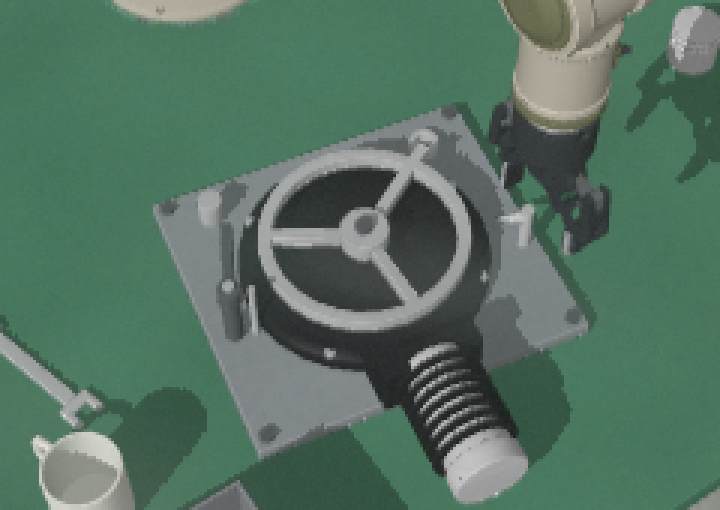

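View pics/b.png

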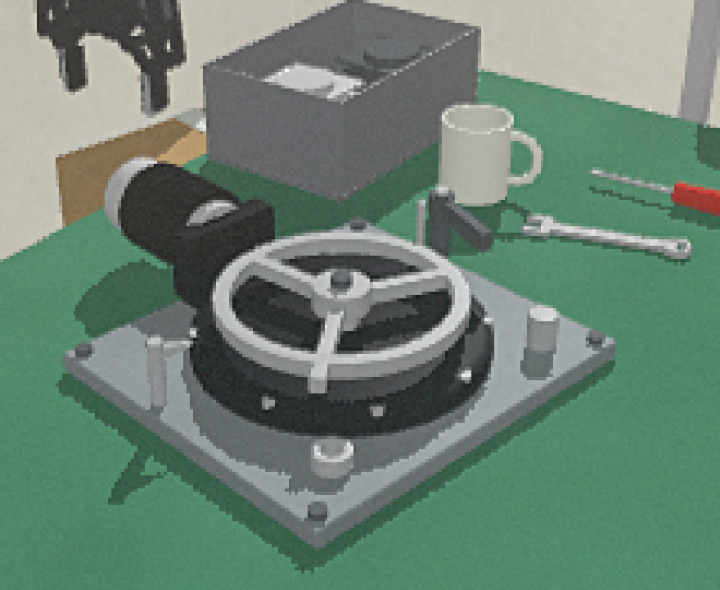

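The tongue points about 50° counter-clockwise of the pointer: it sits at (425,140) in crop a, and the pointer is at (520,220). The keeper is swung away, at (230,290) to (225,225). I'll go above the gap on the counter-clockwise side of spoke0 with the fingers shut, then look.

Call:
{"method": "send_rows", "body": {"motion": [[-0.8, -4, 0, 0, 0, 0], [-1.6, -8, 0, 0, 0, 0], [-2.4, -12, 0, 0, 0, 0], [-3.2, -16, 0, 0, 0, 0], [-4, -20, 0, 0, 0, 0], [-4.5, -22.5, 0, 0, 0, 0], [-4.5, -22.5, 0, 0, 0, 0], [-4.5, -22.5, 0, 0, 0, 0]], "fingers": 0}}

```text
t: 2.3
tcp_pos: [0.5004, -0.0451, 0.2319]
tcp_rot: [0.707, 0.707, 0.001, 0.001]
contact_force: [-0.3, 0.9, 0.4]
finger_gap: -0.0003
grasp_force: 0.0
```

```bash
cat > look.py <<'E'
from h import *
import sys
for c in sys.argv[2:]:
    im,d=cams.capture(c); cv2.imwrite(f"pics/{c}{sys.argv[1]}.png",im)
    p=cams.camera_params(c); print(c,np.round(p["position"],3))
    for n,z in dict(axis=.07,tongue_tip=.07,pointer_tip=.07,spoke0=.07,spoke1=.07,spoke2=.07,keeper_pivot=.096,keeper_mid=.096,keeper_tip=.096).items():
        for r in finder.pinpoint(c,n)[:3 if n=="spoke0" else 1]: print(n,round(r["score"],2),np.round(r["at"]),np.round(at_z(c,r["at"],z),4))
s=manip.sense();print(s["t"],s["tcp_pos"],s["contact_force"],s["finger_gap"])
E
python3 look.py 1 wrist
```

```text
wrist [0.501 0.03  0.373]
axis 0.59 [332. 229.] [ 0.5468 -0.0834  0.07  ]
tongue_tip 0.7 [266.  88.] [0.4892 0.0358 0.07  ]
pointer_tip 0.65 [424.  73.] [0.6124 0.0467 0.07  ]
spoke0 0.91 [304. 166.] [ 0.52   -0.0272  0.07  ]
spoke0 0.56 [408. 228.] [ 0.6133 -0.0829  0.07  ]
spoke1 0.91 [304. 166.] [ 0.5197 -0.0272  0.07  ]
spoke2 0.91 [304. 166.] [ 0.5195 -0.0273  0.07  ]
keeper_pivot 0.43 [302. 162.] [ 0.516  -0.0195  0.096 ]
keeper_mid 0.88 [274. 378.] [ 0.4927 -0.2208  0.096 ]
2.8 [ 0.50013408 -0.04491575  0.23109676] [ 0.13527921 -0.29235031 -1.22387505] 0.00013548563868044796
```

View pics/wrist1.png

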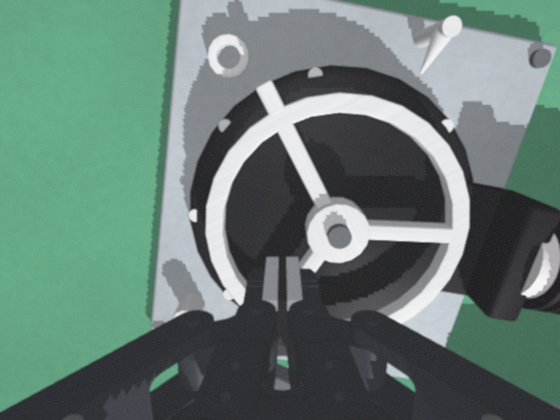

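The wrist view shows the tongue end at (266,86), the pointer tip at (423,73) and the hub at (338,236). The closed fingers are at (282,270), over the gap. Next I'll fit the wheel geometry from the depth image.

```bash
cat > wheel.py <<'E'
from h import *
from scipy.optimize import least_squares
def cloud(c):
    im,d=cams.capture(c); p=cams.camera_params(c)
    v,u=np.nonzero(d>0); z=d[v,u]
    P=np.c_[(u-p["cx"])/p["fx"]*z,(v-p["cy"])/p["fy"]*z,z]@att(p).T+np.array(p["position"])
    return im,P,im[v,u].astype(int)
def wheel(c,tag,guess=(.55,-.085)):
    im,P,C=cloud(c); cv2.imwrite(f"pics/{tag}.png",im)
    top=P[(P[:,2]>.073)&(P[:,2]<.083)&(C.min(1)>100)]
    f=lambda x,Q:np.hypot(*(Q[:,:2]-x).T)
    x=np.array(guess)
    for w in (.018,.012,.010):
        r=f(x,top);Q=top[abs(r-.1075)<w]
        x=least_squares(lambda x:f(x,Q)-.1075,x,loss="soft_l1",f_scale=.004).x
    ang=lambda Q:np.arctan2(Q[:,1]-x[1],Q[:,0]-x[0])
    r=f(x,top); S=top[(r>.032)&(r<.096)]; a=ang(S)
    ph=np.degrees(np.angle(np.exp(3j*a).mean()))/3
    pt=P[(P[:,2]>.06)&(P[:,2]<.082)&(C.min(1)>100)]; r=f(x,pt); q=pt[(r>.140)&(r<.164)&(abs(ang(pt)-1.15)<.25)]
    tt=pt[(r>.121)&(r<.138)]
    print("axis",x.round(4),"rimres",(f(x,Q)-.1075).std().round(4),len(S),"phase",[round(ph+k*120,2) for k in(0,1,2)])
    print("pointer",len(q),np.degrees(np.median(ang(q))).round(2),"tongue pts",len(tt),np.degrees(np.median(ang(tt))).round(2))
    return x
if __name__=="__main__":
    import sys
    wheel(sys.argv[1],sys.argv[2])
    s=manip.sense();print(s["t"],s["tcp_pos"],s["contact_force"])
E
python3 wheel.py wrist w2; python3 wheel.py scene s2
```

```text
axis [ 0.5475 -0.0833] rimres 0.0045 2655 phase [np.float64(-2.77), np.float64(117.23), np.float64(237.23)]
pointer 266 64.75 tongue pts 383 116.89
2.85 [ 0.50006237 -0.04495281  0.23113459] [ 0.06170938  0.05239583 -0.3738054 ]
axis [ 0.5487 -0.0852] rimres 0.0048 210 phase [np.float64(-3.27), np.float64(116.73), np.float64(236.73)]
pointer 13 64.83 tongue pts 13 117.41
2.9 [ 0.50006021 -0.04498912  0.23120233] [-0.15538141  0.69491701 -0.01980757]
```

Call:
{"method": "send_rows", "body": {"motion": [[0.6, -0.6, 2, 0, 0, -0.12], [0.6, -0.6, 4, 0, 0, -0.24], [0.6, -0.6, 6, 0, 0, -0.36], [0.6, -0.6, 8, 0, 0, -0.47], [0.6, -0.6, 10, 0, 0, -0.47], [0.6, -0.6, 10, 0, 0, -0.47]]}}

```text
t: 3.5
tcp_pos: [0.4929, -0.0391, 0.1294]
tcp_rot: [0.523, 0.852, -0.001, -0.002]
contact_force: [-0.6, 0.2, 0.5]
finger_gap: -0.0002
grasp_force: 0.0
```

```bash
python3 wheel.py wrist w3;  python3 -c "
from h import *
print(R.from_quat(manip.sense()['tcp_rot']).as_matrix().round(3))"
```

```text
axis [ 0.5483 -0.0839] rimres 0.0045 2761 phase [np.float64(-3.13), np.float64(116.87), np.float64(236.87)]
pointer 348 65.08 tongue pts 918 117.19
3.55 [ 0.49341887 -0.03902054  0.1305694 ] [ 0.31154785 -0.49153513  0.30748105]
[[-0.453  0.892 -0.002]
 [ 0.892  0.453 -0.   ]
 [ 0.001 -0.002 -1.   ]]
```

View pics/w3.png

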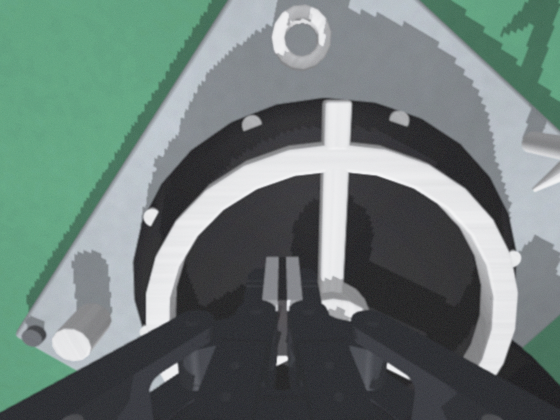

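Clear of the spoke, which is to the right of the fingers. I'll descend and close up to it.

Call:
{"method": "send_rows", "body": {"motion": [[0, 0, 2, 0, 0, 0], [0, 0, 4, 0, 0, 0], [0, 0, 5.5, 0, 0, 0], [0, 0, 6.5, 0, 0, 0], [0, 0, 6.5, 0, 0, 0], [0, 0.2, 6.5, 0, 0, 0], [0, 0.4, 6.5, 0, 0, 0], [0, 0.4, 6.5, 0, 0, 0]]}}

```text
t: 4.35
tcp_pos: [0.4984, -0.037, 0.0671]
tcp_rot: [0.523, 0.852, 0.0, 0.001]
contact_force: [-0.1, 0.6, 0.6]
finger_gap: 0.0002
grasp_force: 0.0
```

Call:
{"method": "send_rows", "body": {"motion": [[0, 0.1, 0, 0, 0, 0], [0, 0.2, 0, 0, 0, 0], [0, 0.3, 0, 0, 0, 0], [0, 0.4, 0, 0, 0, 0]]}}

```text
t: 4.75
tcp_pos: [0.5009, -0.0355, 0.0663]
tcp_rot: [0.523, 0.852, -0.0, -0.0]
contact_force: [-2.3, -1.7, 1.7]
finger_gap: 0.0003
grasp_force: 1.4
```

```bash
python3 wheel.py wrist w4; python3 wheel.py scene s4
```

```text
axis [ 0.5468 -0.0844] rimres 0.0045 3613 phase [np.float64(-3.16), np.float64(116.84), np.float64(236.84)]
pointer 0 nan tongue pts 1972 116.78
4.8 [ 0.50082419 -0.03554323  0.06623687] [-0.72860879 -0.61299822  1.26153893]
axis [ 0.5487 -0.0847] rimres 0.0048 192 phase [np.float64(-2.85), np.float64(117.15), np.float64(237.15)]
pointer 14 64.96 tongue pts 2 119.01
4.85 [ 0.5007942  -0.03556501  0.06620377] [-1.20299871 -0.17565825  0.33401529]
  return _methods._mean(a, axis=axis, dtype=dtype,
  ret = ret.dtype.type(ret / rcount)
```

Call:
{"method": "send_rows", "body": {"motion": [[0.11, 0.39, 0, 0, 0, 0.06], [0.19, 0.79, 0, 0, 0, 0.12], [0.25, 1.2, 0, 0, 0, 0.18], [0.29, 1.6, 0, 0, 0, 0.24], [0.3, 2.01, 0, 0, 0, 0.3], [0.29, 2.42, 0, 0, 0, 0.36], [0.25, 2.83, 0, 0, 0, 0.42], [0.19, 3.23, 0, 0, 0, 0.48], [0.1, 3.63, 0, 0, 0, 0.54], [0, 4.02, 0, 0, 0, 0.6]]}}

```text
t: 5.85
tcp_pos: [0.5358, -0.017, 0.0661]
tcp_rot: [0.752, 0.659, -0.001, -0.001]
contact_force: [-4.3, -0.3, 2.3]
finger_gap: -0.0
grasp_force: 1.8
```

```bash
python3 wheel.py wrist w5; python3 wheel.py scene s5;python3 wheel.py side s6
```

```text
axis [ 0.5474 -0.083 ] rimres 0.0045 3619 phase [np.float64(-37.68), np.float64(82.32), np.float64(202.32)]
pointer 1267 64.29 tongue pts 1972 82.29
5.9 [ 0.536892   -0.01678095  0.06615365] [ 0.37565937 -0.38728969 -0.38218029]
axis [ 0.5485 -0.0848] rimres 0.0048 195 phase [np.float64(-37.79), np.float64(82.21), np.float64(202.21)]
pointer 12 65.26 tongue pts 21 80.15
5.95 [ 0.53683372 -0.01692266  0.06609834] [-1.72052229  0.60168609  0.37935975]
axis [ 0.5449 -0.0797] rimres 0.0046 138 phase [np.float64(-37.03), np.float64(82.97), np.float64(202.97)]
pointer 19 64.08 tongue pts 41 82.4
6.0 [ 0.53683436 -0.0169682   0.06610895] [-1.286406   -0.28964852 -0.11918876]
```

Call:
{"method": "send_rows", "body": {"motion": [[0.11, 0.39, 0, 0, 0, 0.06], [0.19, 0.79, 0, 0, 0, 0.12], [0.25, 1.2, 0, 0, 0, 0.18], [0.28, 1.47, 0, 0, 0, 0.22], [0.29, 1.67, 0, 0, 0, 0.25], [0.29, 1.67, 0, 0, 0, 0.25]]}}

```text
t: 6.6
tcp_pos: [0.554, -0.0164, 0.0662]
tcp_rot: [0.828, 0.561, -0.0, 0.0]
contact_force: [-1.5, 1.3, -0.6]
finger_gap: -0.0
grasp_force: 1.1
```

```bash
python3 wheel.py wrist w7; python3 wheel.py scene s7
```

```text
axis [ 0.5468 -0.0828] rimres 0.0045 3584 phase [np.float64(-53.05), np.float64(66.95), np.float64(186.95)]
pointer 1231 64.3 tongue pts 1974 66.88
6.65 [ 0.55391395 -0.01644084  0.06619479] [-1.35568533  1.08665822 -1.04137498]
axis [ 0.549  -0.0847] rimres 0.0048 204 phase [np.float64(-52.2), np.float64(67.8), np.float64(187.8)]
pointer 14 64.47 tongue pts 26 67.03
6.7 [ 0.55391287 -0.0164339   0.06618809] [-2.03012564  1.18045039 -1.15278802]
```

View pics/w7.png

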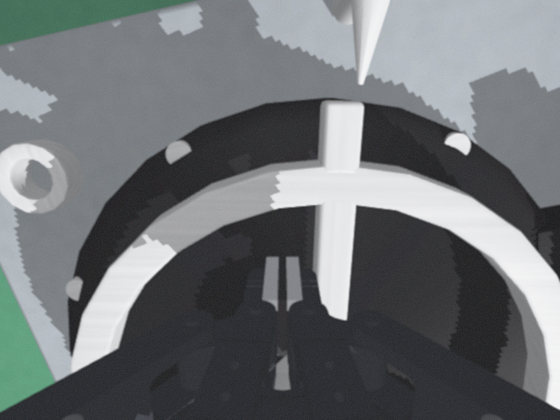

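The tongue end spans (322,101) to (363,101) and the pointer tip is at (361,84), so there are still a few degrees to go. I'll measure it.

```bash
cat > fine.py <<'E'
from h import *
import sys
L,Rr,T=[tuple(map(float,a.split(","))) for a in sys.argv[1:4]]
A=np.array([.5468,-.0828])
b=lambda P:(np.degrees(np.arctan2(P[1]-A[1],P[0]-A[0])),np.hypot(*(P[:2]-A)))
l,r=at_z("wrist",L,.078),at_z("wrist",Rr,.078);t=at_z("wrist",T,.07)
print(b((l+r)/2),b(t),np.hypot(*(l-r)[:2]))
E
python3 fine.py 322,101 363,101 361,84
```

```text
(np.float64(66.89870890737788), np.float64(0.13715721966988853)) (np.float64(63.90130739855262), np.float64(0.14327957130608554)) 0.01404425152366551
```

Call:
{"method": "send_rows", "body": {"motion": [[0.03, 0.1, 0, 0, 0, 0.015], [0.05, 0.18, 0, 0, 0, 0.028], [0.07, 0.26, 0, 0, 0, 0.04], [0.07, 0.26, 0, 0, 0, 0.04]]}}

```text
t: 7.1
tcp_pos: [0.5567, -0.0168, 0.0662]
tcp_rot: [0.839, 0.544, -0.0, 0.0]
contact_force: [-2.8, 1.9, -1.0]
finger_gap: -0.0002
grasp_force: 1.4
```

```bash
python3 wheel.py wrist w8; python3 - <<'E'
import cv2
a=cv2.imread("pics/w8.png")[40:180,260:450];cv2.imwrite("pics/w8c.png",cv2.resize(a,None,fx=4,fy=4,interpolation=cv2.INTER_CUBIC))
E
```

```text
axis [ 0.5468 -0.0827] rimres 0.0045 3581 phase [np.float64(-55.43), np.float64(64.57), np.float64(184.57)]
pointer 1234 64.24 tongue pts 1973 64.49
7.15 [ 0.55669935 -0.01678102  0.06625033] [-1.85965434  2.0375011  -1.24053676]
```

View pics/w8c.png

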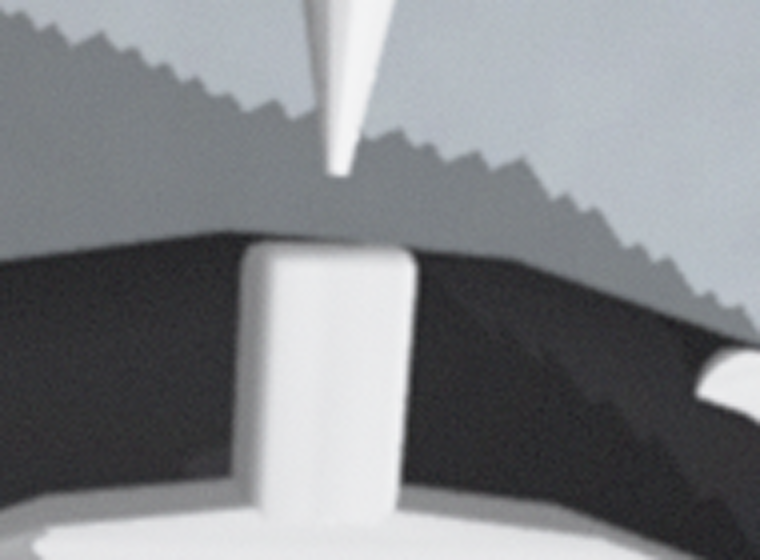

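```bash
python3 fine.py 322.5,103 363.7,104.5 345,84; python3 fine.py 327,103 363.7,104.5 345,84;  for i in 1 2 3; do python3 wheel.py scene s8|head -2; done
```

```text
(np.float64(64.40620512883784), np.float64(0.13631504295294233)) (np.float64(63.82146342955232), np.float64(0.1430166896102736)) 0.014179155836524002
(np.float64(64.08183866088798), np.float64(0.13633741691960205)) (np.float64(63.82146342955232), np.float64(0.1430166896102736)) 0.012636010769295943
axis [ 0.5487 -0.0847] rimres 0.0048 216 phase [np.float64(-54.72), np.float64(65.28), np.float64(185.28)]
pointer 15 65.06 tongue pts 24 63.6
axis [ 0.5489 -0.0846] rimres 0.0048 197 phase [np.float64(-54.63), np.float64(65.37), np.float64(185.37)]
pointer 14 65.08 tongue pts 21 64.5
axis [ 0.5488 -0.0849] rimres 0.0048 213 phase [np.float64(-54.8), np.float64(65.2), np.float64(185.2)]
pointer 14 64.83 tongue pts 23 64.15
```

About 0.4° remains. One tiny nudge, then I'll back off the way I came and look.

Call:
{"method": "send_rows", "body": {"motion": [[0.01, 0.04, 0, 0, 0, 0.006], [0.01, 0.04, 0, 0, 0, 0.006], [0, -0.2, 0, 0, 0, 0], [0, -0.6, 0, 0, 0, 0], [0, -1, 0, 0, 0, 0], [0, -1, 0, 0, 0, 0]]}}

```text
t: 7.9
tcp_pos: [0.5471, -0.0126, 0.0664]
tcp_rot: [0.839, 0.544, 0.0, 0.0]
contact_force: [0.8, 0.6, 0.2]
finger_gap: -0.0
grasp_force: 0.0
```

Call:
{"method": "send_rows", "body": {"motion": [[0, 0, -1, 0, 0, 0], [0, 0, -3, 0, 0, 0], [0, 0, -6, 0, 0, 0], [0, 0, -10, 0, 0, 0], [0, 0, -13, 0, 0, 0], [0, 0, -13, 0, 0, 0]]}}

```text
t: 8.5
tcp_pos: [0.5497, -0.013, 0.2009]
tcp_rot: [0.839, 0.544, 0.003, 0.002]
contact_force: [-0.6, 0.7, -0.6]
finger_gap: 0.0002
grasp_force: 0.0
```

```bash
for i in 1 2; do python3 wheel.py wrist w9; done; python3 look.py 10 wrist scene; python3 - <<'E'
import cv2
a=cv2.imread("pics/w9.png");cv2.imwrite("pics/w9c.png",cv2.resize(a[20:170,230:430],None,fx=4,fy=4,interpolation=cv2.INTER_CUBIC))
E
```

```text
axis [ 0.5466 -0.0829] rimres 0.0044 2432 phase [np.float64(-54.98), np.float64(65.02), np.float64(185.02)]
pointer 294 64.7 tongue pts 495 64.86
8.55 [ 0.54868033 -0.01275024  0.19887546] [ 1.06921175  0.52744593 -1.1316567 ]
axis [ 0.5466 -0.083 ] rimres 0.0044 2459 phase [np.float64(-54.88), np.float64(65.12), np.float64(185.12)]
pointer 293 64.64 tongue pts 494 64.8
8.6 [ 0.54780198 -0.01265748  0.19738572] [-0.09002773  0.13877107 -1.10237894]
wrist [0.578 0.055 0.338]
axis 0.63 [315. 273.] [ 0.5462 -0.082   0.07  ]
tongue_tip 0.96 [329. 100.] [0.6068 0.0391 0.07  ]
pointer_tip 0.69 [330.  90.] [0.6098 0.0445 0.07  ]
spoke0 0.89 [322. 197.] [ 0.5754 -0.0249  0.07  ]
spoke0 0.67 [380. 303.] [ 0.5848 -0.1291  0.07  ]
spoke1 0.89 [322. 197.] [ 0.5755 -0.0249  0.07  ]
spoke2 0.89 [322. 197.] [ 0.5757 -0.025   0.07  ]
scene [ 1.323 -0.594  1.38 ]
axis 0.63 [269. 226.] [ 0.5347 -0.0832  0.07  ]
tongue_tip 0.79 [313. 224.] [0.6061 0.041  0.07  ]
pointer_tip 0.8 [314. 220.] [0.5963 0.0524 0.07  ]
spoke0 0.75 [293. 226.] [ 0.5798 -0.0186  0.07  ]
spoke0 0.66 [259. 214.] [ 0.4749 -0.0829  0.07  ]
spoke0 0.59 [262. 243.] [ 0.5768 -0.1373  0.07  ]
spoke1 0.75 [293. 226.] [ 0.5798 -0.0186  0.07  ]
spoke2 0.75 [293. 226.] [ 0.5798 -0.0186  0.07  ]
keeper_pivot 0.66 [226. 250.] [ 0.5515 -0.2535  0.096 ]
keeper_mid 0.7 [184. 322.] [ 0.6902 -0.469   0.096 ]
keeper_tip 0.6 [225. 225.] [ 0.4692 -0.2066  0.096 ]
9.6 [ 0.54747169 -0.0126902   0.1963391 ] [-0.07537321  0.02517363  1.34563052] 0.0002998626966470781
```

View pics/w9.png

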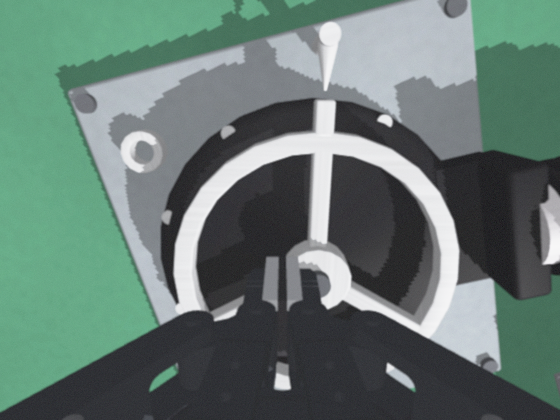

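The tongue is on the pointer: the tip is at (325,90) and the tongue centre at (325,101), within about 0.3°. Next I'll go behind the keeper arm on the side away from the wheel, staying high.

Call:
{"method": "send_rows", "body": {"motion": [[-2.4, 0.4, 0, 0, 0, -0.14], [-4.8, 0.8, 0, 0, 0, -0.28], [-7.2, 1.2, 0, 0, 0, -0.42], [-9.7, 1.6, 0, 0, 0, -0.56], [-12.1, 2, 0, 0, 0, -0.7], [-14.5, 2.5, 0, 0, 0, -0.84], [-16.9, 2.9, 0, 0, 0, -0.98], [-19.3, 3.3, 0, 0, 0, -1.12], [-21.8, 3.7, 0, 0, 0, -1.26], [-24.2, 4.1, 0, 0, 0, -1.4]]}}

```text
t: 10.6
tcp_pos: [0.4858, -0.2515, 0.1963]
tcp_rot: [0.289, 0.957, -0.0, 0.0]
contact_force: [-0.8, -0.6, -1.2]
finger_gap: -0.0001
grasp_force: 0.0
```

Call:
{"method": "send_rows", "body": {"motion": [[0, 0, 0, 0, 0, -0.1], [0, 0, 0, 0, 0, -0.1], [0, 0, 0, 0, 0, -0.1]]}}

```text
t: 10.9
tcp_pos: [0.4862, -0.2502, 0.1963]
tcp_rot: [0.244, 0.97, 0.0, 0.0]
contact_force: [0.5, 0.9, 0.1]
finger_gap: 0.0001
grasp_force: 0.0
```

```bash
python3 look.py 11 wrist; cat > keep.py <<'E'
from wheel import *
import sys
c=sys.argv[1]
im,P,C=cloud(c)
pv=np.array([.5480,-.249])
q=P[(P[:,2]>.100)&(P[:,2]<.110)]; d=q[:,:2]-pv; r=np.hypot(*d.T); k=(r>.03)&(r<.09)
a=np.degrees(np.arctan2(d[k,1],d[k,0])); a=a[(a>70)&(a<180)]
print(c,"arm pts",len(a),"bearing",np.median(a).round(2),"rmax",np.percentile(r[k],98).round(4))
cap=P[(P[:,2]>.110)&(P[:,2]<.117)]; d=np.hypot(*(cap[:,:2]-pv).T); print("cap",cap[d<.03].mean(0).round(4),(d<.03).sum())
E
python3 keep.py wrist; python3 keep.py scene; python3 -c "
from h import *
print(R.from_quat(manip.sense()['tcp_rot']).as_matrix().round(3))"
```

```text
wrist [ 0.421 -0.215  0.338]
axis 0.72 [516. 164.] [ 0.5459 -0.0843  0.07  ]
spoke0 0.97 [466. 232.] [ 0.58   -0.1355  0.07  ]
spoke0 0.94 [480.  88.] [ 0.4816 -0.0905  0.07  ]
spoke1 0.97 [466. 232.] [ 0.58   -0.1355  0.07  ]
spoke2 0.97 [466. 232.] [ 0.5799 -0.1356  0.07  ]
keeper_pivot 0.6 [322. 277.] [ 0.5475 -0.2496  0.096 ]
keeper_mid 0.81 [330. 199.] [ 0.4968 -0.2186  0.096 ]
keeper_tip 0.73 [327. 157.] [ 0.4696 -0.2076  0.096 ]
11.4 [ 0.48632207 -0.25021644  0.19631781] [0.11144691 0.63470031 0.14949376] -8.305730586738735e-05
wrist arm pts 1477 bearing 151.94 rmax 0.0852
cap [ 0.547  -0.2483  0.1121] 225
scene arm pts 45 bearing 151.68 rmax 0.0846
cap [ 0.5433 -0.2476  0.1124] 32
[[-0.882  0.471  0.   ]
 [ 0.471  0.882 -0.   ]
 [-0.    -0.    -1.   ]]
```

View pics/wrist11.png

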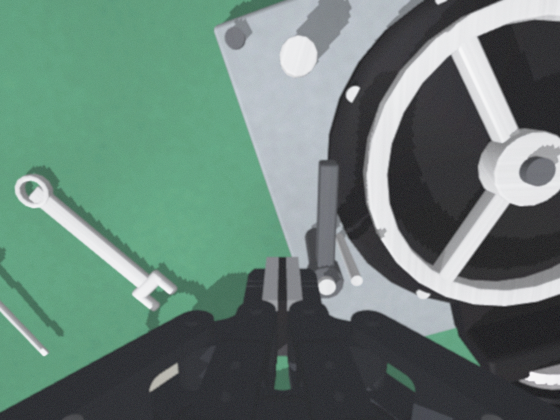

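The keeper arm runs from the pivot (325,285) up to its tip (327,160), and the fingers are beside it with about 10 mm clearance. I'll descend and approach.

Call:
{"method": "send_rows", "body": {"motion": [[0, 0, 3, 0, 0, 0], [0, 0, 6, 0, 0, 0], [0, 0, 9, 0, 0, 0], [0, 0, 10.6, 0, 0, 0], [0, 0, 10.6, 0, 0, 0], [0, 0.3, 10.6, 0, 0, 0], [0, 0.6, 10.6, 0, 0, 0], [0, 0.8, 10.6, 0, 0, 0], [0, 0.9, 10.6, 0, 0, 0], [0, 1.0, 10.6, 0, 0, 0]]}}

```text
t: 12.5
tcp_pos: [0.4912, -0.2416, 0.0909]
tcp_rot: [0.243, 0.97, -0.0, 0.0]
contact_force: [-0.9, -0.8, 0.0]
finger_gap: -0.0001
grasp_force: 0.0
```

```bash
python3 keep.py wrist; python3 - <<'E'
from h import *
s=manip.sense();print(s["t"],s["tcp_pos"],s["contact_force"])
for d in np.arange(.05,.55,.05): print(d.round(2),round(-5.4*(1-np.cos(d))+1.95*np.sin(d),2),round(1.95*(1-np.cos(d))+5.4*np.sin(d),2))
E
```

```text
wrist arm pts 3920 bearing 152.72 rmax 0.0856
cap [nan nan nan] 0
12.55 [ 0.49119356 -0.24141271  0.09069989] [-0.63142538 -0.0950118   0.49548207]
0.05 0.09 0.27
0.1 0.17 0.55
0.15 0.23 0.83
0.2 0.28 1.11
0.25 0.31 1.4
0.3 0.34 1.68
0.35 0.34 1.97
0.4 0.33 2.26
0.45 0.31 2.54
0.5 0.27 2.83keep.py:9: RuntimeWarning: Mean of empty slice.
  cap=P[(P[:,2]>.110)&(P[:,2]<.117)]; d=np.hypot(*(cap[:,:2]-pv).T); print("cap",cap[d<.03].mean(0).round(4),(d<.03).sum())
  ret = um.true_divide(
```

Near contact. I'll push round by 0.5 rad.

Call:
{"method": "send_rows", "body": {"motion": [[0.09, 0.27, 0, 0, 0, 0.05], [0.17, 0.55, 0, 0, 0, 0.1], [0.23, 0.83, 0, 0, 0, 0.15], [0.28, 1.11, 0, 0, 0, 0.2], [0.31, 1.4, 0, 0, 0, 0.25], [0.34, 1.68, 0, 0, 0, 0.3], [0.34, 1.97, 0, 0, 0, 0.35], [0.33, 2.26, 0, 0, 0, 0.4], [0.31, 2.54, 0, 0, 0, 0.45], [0.27, 2.83, 0, 0, 0, 0.5]]}}

```text
t: 13.55
tcp_pos: [0.5013, -0.2154, 0.0904]
tcp_rot: [0.476, 0.879, -0.0, -0.0]
contact_force: [-2.5, 0.1, 1.4]
finger_gap: -0.0004
grasp_force: 0.8
```

```bash
python3 keep.py wrist 2>/dev/null; python3 -c "
from h import *
s=manip.sense();print(s['t'],s['tcp_pos'],s['contact_force']);d=s['tcp_pos'][:2]-np.array([.5475,-.2485]);r=R.from_quat(s['tcp_rot']).as_matrix();print(d@r[:2,:2])"
```

```text
wrist arm pts 3858 bearing 125.07 rmax 0.0857
cap [nan nan nan] 0
13.6 [ 0.5017863  -0.2148425   0.09035544] [-0.73884722  0.90945485  1.01203407]
[ 0.05311347 -0.02003816]
```

Call:
{"method": "send_rows", "body": {"motion": [[0.09, 0.27, 0, 0, 0, 0.05], [0.17, 0.55, 0, 0, 0, 0.1], [0.23, 0.83, 0, 0, 0, 0.15], [0.28, 1.11, 0, 0, 0, 0.2], [0.31, 1.4, 0, 0, 0, 0.25], [0.34, 1.68, 0, 0, 0, 0.3], [0.34, 1.97, 0, 0, 0, 0.35], [0.33, 2.26, 0, 0, 0, 0.4], [0.31, 2.54, 0, 0, 0, 0.45], [0.27, 2.83, 0, 0, 0, 0.5]]}}

```text
t: 14.6
tcp_pos: [0.5235, -0.1973, 0.0903]
tcp_rot: [0.679, 0.734, -0.0, -0.001]
contact_force: [-1.4, 0.3, 0.8]
finger_gap: -0.0
grasp_force: 0.8
```

Call:
{"method": "send_rows", "body": {"motion": [[0.04, 0.11, 0, 0, 0, 0.02], [0.07, 0.22, 0, 0, 0, 0.04], [0.1, 0.32, 0, 0, 0, 0.06], [0.13, 0.43, 0, 0, 0, 0.08]]}}

```text
t: 15.0
tcp_pos: [0.528, -0.1958, 0.0902]
tcp_rot: [0.707, 0.707, -0.0, -0.0]
contact_force: [-4.0, 2.0, 0.9]
finger_gap: -0.0
grasp_force: 2.2
```

```bash
python3 keep.py wrist 2>/dev/null;python3 keep.py scene 2>/dev/null; python3 -c "
from h import *
s=manip.sense();print(s['t'],s['tcp_pos'],s['contact_force']);d=s['tcp_pos'][:2]-np.array([.5475,-.2485]);r=R.from_quat(s['tcp_rot']).as_matrix();print(d@r[:2,:2],r[:2,0])"; python3 wheel.py scene s12
```

```text
wrist arm pts 3870 bearing 91.56 rmax 0.0855
cap [nan nan nan] 0
scene arm pts 57 bearing 89.02 rmax 0.084
cap [ 0.5482 -0.2479  0.1125] 34
15.1 [ 0.52796218 -0.19579697  0.09021346] [-1.84462119  1.36815189  1.00228243]
[ 0.05269403 -0.01956207] [4.6029703e-04 9.9999988e-01]
axis [ 0.5486 -0.0852] rimres 0.0049 201 phase [np.float64(-55.41), np.float64(64.59), np.float64(184.59)]
pointer 14 65.37 tongue pts 20 63.59
15.15 [ 0.52792037 -0.19585103  0.09017759] [-2.4418401   1.5193681   0.79338032]
```

Call:
{"method": "send_rows", "body": {"motion": [[0, 0.05, 0, 0, 0, 0], [0, 0.1, 0, 0, 0, 0], [0, 0.1, 0, 0, 0, 0]]}}

```text
t: 15.45
tcp_pos: [0.528, -0.1958, 0.0902]
tcp_rot: [0.707, 0.707, -0.001, -0.001]
contact_force: [-5.5, 2.3, 3.2]
finger_gap: 0.0002
grasp_force: 2.9
```

Call:
{"method": "send_rows", "body": {"motion": [[0, 0.05, 0, 0, 0, 0], [0, 0.1, 0, 0, 0, 0], [0, 0.1, 0, 0, 0, 0]]}}

```text
t: 15.75
tcp_pos: [0.5281, -0.1958, 0.0901]
tcp_rot: [0.707, 0.707, -0.001, -0.002]
contact_force: [-7.5, 1.4, 5.2]
finger_gap: 0.0
grasp_force: 4.2
```

The TCP has stopped advancing while the force rises, so the arm is on its stop. Backing off and lifting.

Call:
{"method": "send_rows", "body": {"motion": [[0, -0.2, 0, 0, 0, 0], [0, -0.6, 0, 0, 0, 0], [0, -1.4, 0, 0, 0, 0], [0, -2, 0, 0, 0, 0], [0, -2, -2, 0, 0, 0], [0, -2, -5, 0, 0, 0], [0, -2, -9, 0, 0, 0], [0, -2, -12, 0, 0, 0], [0, -2, -12, 0, 0, 0]]}}

```text
t: 16.65
tcp_pos: [0.5118, -0.1969, 0.2141]
tcp_rot: [0.707, 0.707, 0.002, 0.003]
contact_force: [-0.4, -0.1, -1.2]
finger_gap: -0.0002
grasp_force: 0.0
```

Call:
{"method": "send_rows", "body": {"motion": [[1, -0.6, 0, 0, 0, 0.1], [3, -1, -1, 0, 0, 0.2], [5, -1, -2, 0, 0, 0.3], [6, -1, -2, 0, 0, 0.4], [6, -1, -2, 0, 0, 0.4], [6, -1, -2, 0, 0, 0.4]]}}

```text
t: 17.25
tcp_pos: [0.5, -0.1361, 0.2298]
tcp_rot: [0.833, 0.554, -0.0, -0.0]
contact_force: [0.7, -0.2, 1.1]
finger_gap: 0.0
grasp_force: 0.0
```

```bash
python3 keep.py wrist 2>/dev/null;python3 keep.py scene 2>/dev/null; python3 wheel.py wrist w13; python3 wheel.py scene s13
```

```text
wrist arm pts 1038 bearing 90.79 rmax 0.0851
cap [ 0.5468 -0.248   0.1119] 174
scene arm pts 66 bearing 89.72 rmax 0.0843
cap [ 0.5478 -0.247   0.1127] 38
axis [ 0.5483 -0.0827] rimres 0.0045 3920 phase [np.float64(-55.48), np.float64(64.52), np.float64(184.52)]
pointer 0 nan tongue pts 0 nan
17.4 [ 0.49998777 -0.13678824  0.22994368] [ 0.97757765 -0.22757772 -0.19698305]
axis [ 0.5484 -0.0846] rimres 0.0049 198 phase [np.float64(-55.3), np.float64(64.7), np.float64(184.7)]
pointer 12 65.12 tongue pts 23 64.26
17.45 [ 0.50002967 -0.13677763  0.23000794] [-0.87755872  0.2341051   0.7861123 ]
  return _methods._mean(a, axis=axis, dtype=dtype,
  ret = ret.dtype.type(ret / rcount)
```

View pics/w13.png

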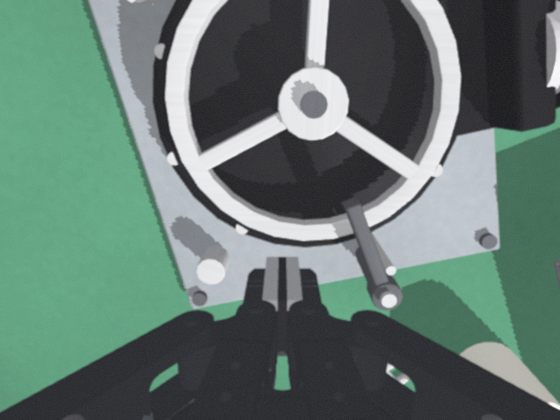

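The keeper lies over the rim against its stop pin at (390,270), pointing at the hub. The wheel hasn't moved: its phase is still about 64.6°. Handing in.

```bash
python3 -c "
from h import *
print(hand_in())"
```

```text
the job is handed in; nothing more can be done
None
```

The job is handed in: the tongue rests on the pointer (within about 0.5° by the camera fits), the keeper arm is fully in against its stop, and the loose parts and tools were not touched.

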